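Cure the resin cabochons: fill the lamp lane and hold the recessed run button

TASK

Slide the two loose pillars (blue and red cabochons) along the table into the lane between the curing lamp's guide rails, so that they stand in single file with the green one, fully past the flared entrance; their resin is wet, so keep them upright and do not lift them off the table. Then take the yellow-handled scriber from the tool stand, reach its point through the yellow-rimmed hole on top of the lamp and push the red run button inside well down. Finish while still gripping the scriber and holding the button down; leave the other tools and things on the table where they are.

Things in the scene. Friction and masses are not known exactly. Their poses are not given: they have to be found in the camera images.
- station: Fixed curing station; z up. Origin: on the table, centre of the lane's mouth, where the straight rails begin. The lane runs along its own -y, 175 mm to an end stop, floorless. Aluminium rails 18 mm high, 8 mm thick, inner faces at x = -26 and +26 mm. From the mouth to y = +40 mm flared guides (18 mm high) open to 92 mm apart. A pillar is fully in with its centre over 22 mm past the mouth.
- lamp_top (a point): Centre of the top of the grey lamp unit, a box beside the lane (on the station's +x side): 130 mm in x, 180 mm in y, its top 67 mm above the table; at x = 100, y = -110 mm in the station's frame
- run_hole (a point): Centre of the mouth of the round hole (17 mm diameter) in the yellow square rim on the lamp unit's top, 70 mm above the table; at x = 90, y = -90 mm in the station's frame. The hole goes straight down; the red button is inside it.
- run_button_top (a point): Centre of the top of the red button (14 mm diameter) inside the hole: 25 mm below the hole's mouth when not pressed. It moves down with the button.
- run_button (a joint): How far the red button is pressed, in m: 0 at rest, 0.008 fully down. A spring pushes back with about 1.2 N at rest, growing to 6 N fully down; it springs back when released. The scriber's own weight does not press it. It counts as well down beyond 0.005.
- scriber: Scriber upright in one of the stand's three holes. Origin at the very tip, z up the tool. Steel shank 6 mm diameter, rounded tip, 0 to 62 mm; round grip 18 mm diameter from 62 to 152 mm: brass ferrule to 78 mm, yellow handle above. In the stand the tip is 3 mm above the table and the grip is clear of the wood from 90 to 155 mm above the table; draw it up 90 mm to leave the stand. 0.06 kg.
- stand: Dark wooden tool stand, fixed, 190 mm long (its x), 55 mm wide (its y), 90 mm high, with three holes at x = -60, 0 and +60 mm for the scriber, the file and the burnisher. Origin: centre of its underside.
- pillar_blue: An upright aluminium pillar, 44 mm diameter, 46 mm tall, with a domed blue resin cabochon on its top (52 mm tall in all), about 0.1 to 0.2 kg. Origin: centre of its underside; z is up its axis. Starts loose outside the lane, beyond the flared entrance, 40 to 100 mm to one side of the lane's centre line.
- pillar_red: An upright aluminium pillar, 44 mm diameter, 46 mm tall, with a domed red resin cabochon on its top (52 mm tall in all), about 0.1 to 0.2 kg. Origin: centre of its underside; z is up its axis. Starts loose outside the lane, beyond the flared entrance, on the other side of the centre line.
- pillar_green: An upright aluminium pillar, 44 mm diameter, 46 mm tall, with a domed green resin cabochon on its top (52 mm tall in all), about 0.1 to 0.2 kg. Origin: centre of its underside; z is up its axis. Stands already in the lane, near the end stop; it may be pushed along the lane by the others.
- file: Needle file with a blue handle, upright in the stand, same handle and length as the scriber. To be left alone. Origin at its tip.
- burnisher: Burnisher with a black handle, upright in the stand, same handle and length as the scriber. To be left alone. Origin at its tip.
- hammer: Hammer, 240 mm long, lying on the left of the table beyond the stand, head away from the robot. Origin on its underside, along the handle. To be left alone.
- calipers: Flat steel calipers, 160 mm long, 6 mm thick, lying between the pillars and the stand. To be left alone. Origin near the centre of its beam, on the underside.
- pliers: Pliers with red grips, 140 mm long, 12 mm thick, lying at the far side. To be left alone. Origin at the pivot, on the underside.
- doming_block: Steel cube of 50 mm, standing at the far side. To be left alone. Origin: centre of its underside.
- mallet_head: Barrel-shaped wooden mallet head, 68 mm diameter, 80 mm tall, standing at the far left. To be left alone. Origin: centre of its underside.

How it is judged:
On the way, in this order (a step that is already met when the one before it is completed fails the run):
1. all three pillars stand in the lane between the rails, upright, wholly past the mouth (y of pillar_blue in the frame of station between -0.17 and -0.02 m and x of pillar_blue in the frame of station between -0.009 and 0.009 m and height (world z) of each of pillar_blue, pillar_red, pillar_green below 0.004 m and angle between each of pillar_blue, pillar_red, pillar_green's own z axis and vertical below 0.1 rad and y of pillar_red in the frame of station between -0.17 and -0.02 m and x of pillar_red in the frame of station between -0.009 and 0.009 m and y of pillar_green in the frame of station between -0.17 and -0.02 m and x of pillar_green in the frame of station between -0.009 and 0.009 m), for 0.2 s.
2. the scriber, gripped by the robot, presses the run button down through the hole (value of joint run_button above 0.005 m and contact force between scriber and station above 1 N and contact force between the fingers and scriber above 2 N), for 0.2 s.
At the end, for the whole second after the job is handed in: Through the last second: run button down over 5 of its 8 mm, pressed (over 1 N) through the hole by the scriber gripped in the fingers (over 2 N); all three pillars at rest on the table, upright (0.1 rad), in the lane: centres over 20 mm past its mouth, within 9 mm of its centre line (all of step 1 and all of step 2 and linear speed of each of pillar_blue, pillar_red, pillar_green below 0.02 m/s and horizontal distance between scriber and run_hole below 0.012 m); the arm keeps its last pose, push and grip.
It fails at once if a pillar is lifted more than 12 mm off the table or tipped beyond 0.4 rad (height (world z) of any of pillar_blue, pillar_red, pillar_green above 0.012 m or angle between any of pillar_blue, pillar_red, pillar_green's own z axis and vertical above 0.4 rad).
It fails at once if another tool or thing on the table is displaced by more than 30 mm (distance of any of file, burnisher, hammer, calipers, pliers, doming_block, mallet_head from where it was at the start of the episode above 0.03 m).
It also fails if it takes over 72 s, if anything falls off the work surface, if the arm or the gripper's body presses on something with over 40 N, if the wrist force passes 120 N, or if a joint passes its speed limit or range.

ROBOT

A 6-joint arm with a two-finger parallel gripper is mounted at the origin on the work surface. World frame = base frame: x ahead of the robot, y to its left, z up, the work surface at z = 0. Lengths are in m, angles in rad, forces in N, time in s.
With the tool pointing down it reaches from about 0.3 to 0.85 m from the base axis. Payload 4.2 kg.
Tool frame: the origin (TCP) lies at the very end of the fingers, on their centre line; the grasp point (between the pads) lies 19 mm behind it; x points along the fingers, y is the direction in which the jaws open and shut, and the axes are right-handed (so a half turn about x gives the same grasp; the last joint's range is limited). The gripper opens to 91 mm and grips with 3 to 60 N. Pads are 32 mm wide; open, the fingers measure 118 mm over their backs; the gripper's body (76 mm by 178 mm) begins 60 mm behind the grasp point.
Start: joints at [1.313, 0.32, 1.565, -0, 1.257, -0.02], TCP at [0.135, 0.559, 0.214] pointing down, gripper open.
Joint ranges: [-3.11, 3.11], [-0.84, 2.01], [0.21, 2.61], [-1.34, 4.49], [0.05, 2.63], [-2.56, 2.56]. Speed limits (rad/s): [2.57, 2.57, 3.14, 3.14, 3.14, 3.14].

INTERFACE

Orientations are given as a unit quaternion [w, x, y, z].
In Python, from bench import arm, readout, eyes, ticket, search_frame, regions_of gives the robot as it stands. Calls block until the motion is done:
- arm.move_pose(position, orientation): joint-space move of the TCP to a pose.
- arm.line_to(position, v=0.15, orientation=None): straight line of the TCP; orientation=None keeps the orientation; v is the mean speed in m/s.
- arm.move_j(angles): joint-space move.
- arm.gripper_to(opening, grasp_force=None): finger opening in m; grasp_force is the grip in N (None keeps the last); returns when the fingers have stopped.
- arm.sleep(seconds).
- arm.solve_ik(position, orientation): joint angles nearest the present ones, or None.
- readout.get_state(): the state.
- eyes.camera(name): name is "scene" or "top" or "wrist"; returns the picture (420x560x3 uint8, red, green, blue); there is no depth.
- eyes.camera_info(name): a dict with "intrinsics" (3x3 intrinsics, pixels), "extrinsics" (4x4, takes a point from camera to world coordinates); the wrist camera has in their place "T_tool_cam" (4x4, takes a point from camera to tool coordinates, whose origin is the TCP and whose axes are the tool frame's). Camera axes: x right, y down, z forward; pixel columns grow to the right and rows downward; lengths in m; the calibration is good to about 2 mm. A picture is of the moment at which its call begins: read the wrist's pose just before it. camera_info takes no time and is no camera call.
A pose or a line that the arm cannot do raises arm.IKError and nothing moves.
- ticket.sign_off(): hands the job in, once; it reports no verdict.
Trained networks look in the newest picture that a camera, given by its name, has taken for a name from the list of things; names that differ only in an ending like _2 or _b are one class to them, and where a whole thing is asked for, a point or a joint stands for the part that bears it (a point fixed in the world has none). Each returns a list of dicts, best first, with "score" (0 to 1); they miss things now and then, are a little off and sometimes report something else, mostly with a low value. They report only what shows in the picture. A call takes as long as a camera call.
- search_frame(camera, thing): "point" ([row, column] in pixels, amid what is visible of it).
- regions_of(camera, thing): "pixels" (420x560 bool, what is visible of it) and "point" ([row, column] in pixels, amid what is visible of it).
The state is a dict: "time": time; "q": joint angles; "dq": joint speeds; "joint_torque": joint torques, N m; "eef_pos": TCP position; "tool_rot": TCP orientation; "wrist_force": force on the tool from outside, world axes, zero at the start; "wrist_torque": the same for the moment, N m; "opening": finger opening in m.
Only numpy, scipy, OpenCV 4.12 (cv2) and the standard library are available. Lean on these libraries where they do the work, as an engineer would, in place of code of your own. Each camera call takes 0.05 s, during which the arm holds its last target.

## Working session

There is one attempt and no reset: what is moved stays moved. The work goes in short steps, each a Python script; the robot and the scene stay as the last script left them, time stands still between calls to the robot, and variables do not carry over. Pictures are saved under pics/ and viewed, and the job is handed in when it is done.

```bash
ls; mkdir -p pics; python3 - <<'E'
from bench import arm, readout, eyes, ticket, search_frame, regions_of
import cv2, numpy as np
s=readout.get_state(); print(s['time'],s['eef_pos'],s['tool_rot'],s['opening'])
for c in ['scene','top','wrist']:
    im=eyes.camera(c); cv2.imwrite(f'pics/{c}0.png',im[:,:,::-1]); print(c,{k:np.round(np.array(v),4).tolist() for k,v in eyes.camera_info(c).items()})
for t in ['station','lamp_top','run_hole','scriber','file','burnisher','stand','pillar_blue','pillar_red','pillar_green','calipers']:
  for c in ['top','scene']:
    r=search_frame(c,t); print(t,c,[(np.round(d['point'],1).tolist(),round(d['score'],2)) for d in r[:3]])
E
```

```text
pics
0.0 [0.13531148 0.5583413  0.2131244 ] [ 0.70202826  0.0832681   0.70220088 -0.08447881] 0.09076253474380595
scene {'intrinsics': [[395.3917, 0.0, 280.2327], [0.0, 395.3917, 206.4517], [0.0, 0.0, 1.0]], 'extrinsics': [[-0.8738, 0.275, -0.4011, 0.9754], [0.4863, 0.4883, -0.7246, 0.8227], [-0.0034, -0.8282, -0.5604, 0.618], [0.0, 0.0, 0.0, 1.0]]}
top {'intrinsics': [[539.5548, 0.0, 289.2212], [0.0, 539.5548, 207.9958], [0.0, 0.0, 1.0]], 'extrinsics': [[0.0079, -0.996, 0.0886, 0.471], [-0.9998, -0.0096, -0.018, 0.1528], [0.0188, -0.0885, -0.9959, 1.2334], [0.0, 0.0, 0.0, 1.0]]}
wrist {'intrinsics': [[293.6775, 0.0, 279.0821], [0.0, 293.6775, 214.2546], [0.0, 0.0, 1.0]], 'T_tool_cam': [[0.0005, -0.268, 0.9634, -0.1736], [1.0, 0.0002, -0.0005, 0.0002], [-0.0, 0.9634, 0.268, -0.0774], [0.0, 0.0, 0.0, 1.0]]}
station top [([197.8, 445.6], 0.88)]
station scene [([166.6, 223.7], 0.85)]
lamp_top top [([195.8, 442.0], 0.9)]
lamp_top scene [([349.6, 391.9], 0.67)]
run_hole top [([199.1, 442.1], 0.72)]
run_hole scene [([172.4, 225.9], 0.85), ([221.7, 372.0], 0.22)]
scriber top []
scriber scene [([347.1, 391.5], 0.5), ([229.5, 344.1], 0.48), ([223.3, 373.2], 0.35)]
file top [([247.9, 190.8], 0.42)]
file scene [([220.2, 370.0], 0.59), ([170.1, 223.0], 0.52)]
burnisher top [([136.8, 277.9], 0.52), ([279.9, 186.4], 0.48)]
burnisher scene [([216.1, 396.4], 0.52)]
stand top [([252.5, 200.4], 0.91)]
stand scene [([255.7, 361.8], 0.78)]
pillar_blue top [([185.4, 353.9], 0.87), ([222.5, 252.9], 0.37)]
pillar_blue scene [([202.9, 243.2], 0.6)]
pillar_red top [([125.6, 322.5], 0.68), ([257.2, 350.1], 0.55)]
pillar_red scene [([186.6, 297.5], 0.86), ([167.7, 224.2], 0.49)]
pillar_green top [([237.9, 447.7], 0.67)]
pillar_green scene [([159.1, 248.6], 0.57)]
calipers top [([228.2, 251.8], 0.56)]
calipers scene [([246.3, 315.6], 0.87)]
```

View pics/top0.png

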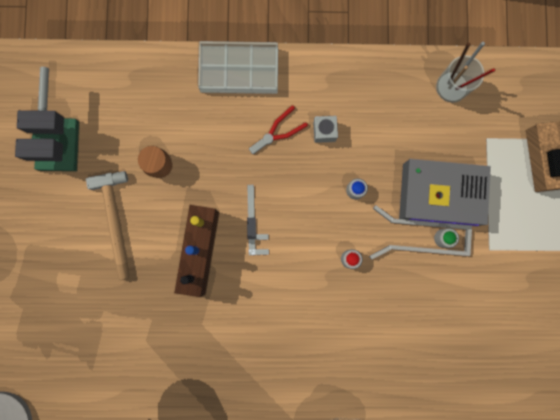

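View pics/scene0.png

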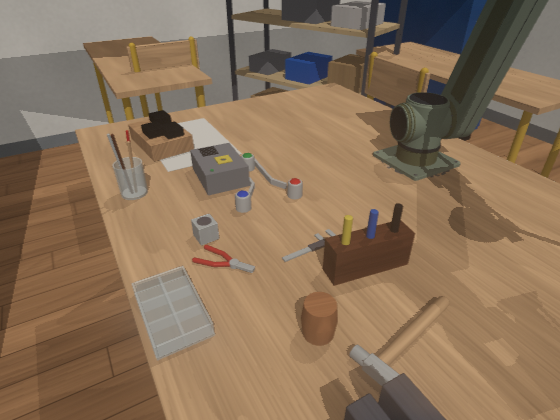

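View pics/wrist0.png

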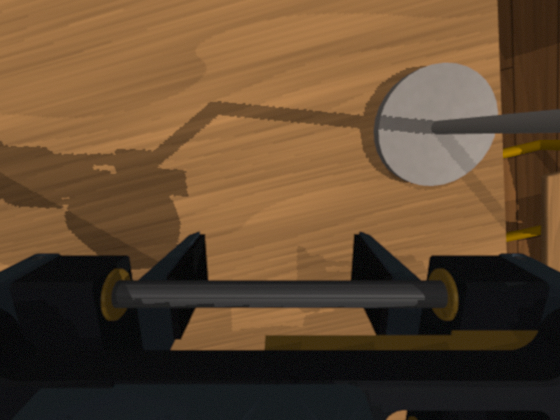

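```bash
python3 - <<'E'
import cv2
im=cv2.imread('pics/top0.png')
cv2.imwrite('pics/z1.png',cv2.resize(im[140:280,320:500],None,fx=4.2,fy=4.2,interpolation=cv2.INTER_CUBIC))
cv2.imwrite('pics/z2.png',cv2.resize(im[190:310,160:290],None,fx=5,fy=5,interpolation=cv2.INTER_CUBIC))
E
```

```text
(no output)
```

View pics/z1.png

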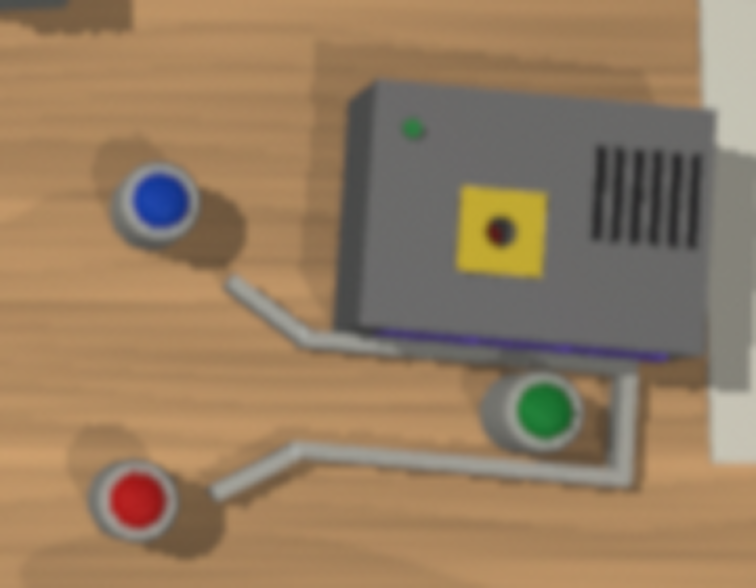

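View pics/z2.png

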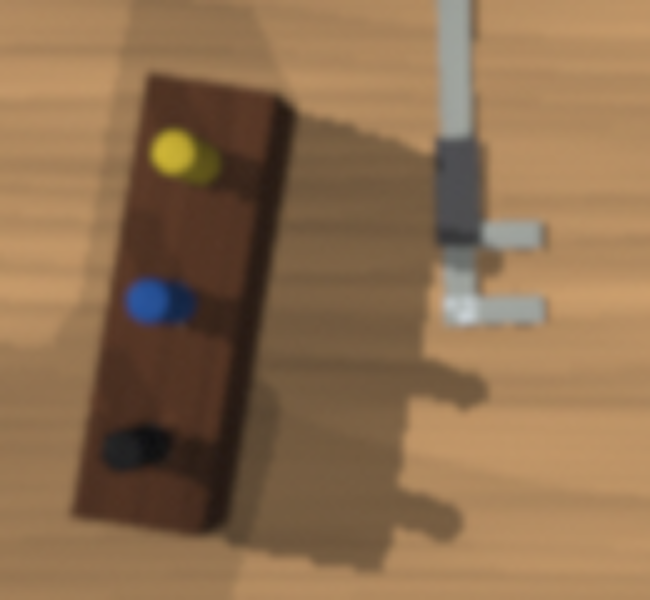

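```bash
cat > hlp.py <<'E'
import numpy as np, cv2, json
from scipy.optimize import least_squares
from scipy.spatial.transform import Rotation as R
from bench import arm, readout, eyes, ticket, search_frame, regions_of
def cam(name):
    i=eyes.camera_info(name); K=np.array(i['intrinsics'])
    if name=='wrist':
        s=readout.get_state(); q=s['tool_rot']; T=np.eye(4); T[:3,:3]=R.from_quat([q[1],q[2],q[3],q[0]]).as_matrix(); T[:3,3]=s['eef_pos']
        return K,T@np.array(i['T_tool_cam'])
    return K,np.array(i['extrinsics'])
def unproj(K,T,px,z):  # px (col,row)
    d=T[:3,:3]@np.linalg.solve(K,[px[0],px[1],1.]); o=T[:3,3]
    return o+d*(z-o[2])/d[2]
def proj(K,T,P):
    P=np.atleast_2d(P); c=(P-T[:3,3])@T[:3,:3]; u=c@K.T; return u[:,:2]/u[:,2:]
def world(p,P):
    P=np.atleast_2d(np.array(P,float)); c,s=np.cos(p[2]),np.sin(p[2])
    return np.c_[p[0]+c*P[:,0]-s*P[:,1],p[1]+s*P[:,0]+c*P[:,1],P[:,2]]
def fit(K,T,P,px,p0):
    r=least_squares(lambda p:(proj(K,T,world(p,P))-px).ravel(),p0); return r.x,r.fun.reshape(-1,2)
# tool-down orientation with jaw (y) axis at world angle a
def down(a):
    x=np.array([0,0,-1.]); y=np.array([np.cos(a),np.sin(a),0]); z=np.cross(x,y)
    q=R.from_matrix(np.c_[x,y,z]).as_quat(); return [q[3],q[0],q[1],q[2]]
E
python3 - <<'E'
from hlp import *
np.set_printoptions(precision=4,suppress=True)
K,T=cam('top')
z1=lambda a:(np.array(a,float)+.5)/4.2+[320,140]-.5
z2=lambda a:(np.array(a,float)+.5)/5+[160,190]-.5
P=np.array([[165,-20,67],[165,-200,67],[35,-20,67],[35,-200,67],[90,-90,70],[-26,0,18],[-34,-183,18],[26,0,18]])/1e3
px=z1([[378,80],[716,110],[358,326],[700,356],[502,231],[303,444],[631,487],[304,348]])
p,r=fit(K,T,P,px,[.5,-.1,0]); print('station',p,'\n',r)
Q=np.array([[95,27.5,90],[95,-27.5,90],[-95,27.5,90],[-95,-27.5,90]])/1e3
qx=z2([[150,75],[278,95],[72,516],[205,535]])
for p0 in [.0]:
    ps,rs=fit(K,T,Q,qx,[.4,.3,p0]); print('stand',ps,'\n',rs)
for x in (-60,0,60): print(world(ps,[x/1e3,0,0]))
for n,c in dict(y=(174,152),b=(148,301),k=(124,449)).items(): print(n,unproj(K,T,z2(c),.155))
for n,c,z in (('blue',(160,200),.048),('red',(137,500),.048),('green',(545,410),.048)): 
    w=unproj(K,T,z1(c),z); 
    c_,s_=np.cos(p[2]),np.sin(p[2]); d=w[:2]-p[:2]; print(n,w,'st',[c_*d[0]+s_*d[1],-s_*d[0]+c_*d[1]])
for n,t in (('blue','pillar_blue'),('red','pillar_red'),('green','pillar_green')):
    for c in('top','scene'):
        g=regions_of(c,t)[:2]
        for h in g: 
            m=h['pixels']; Kc,Tc=cam(c); ys,xs=np.where(m); print(n,c,round(h['score'],2),m.sum(),xs.mean(),ys.mean(),unproj(Kc,Tc,(xs.mean(),ys.mean()),.03))
# scene crosscheck of hole, handle
K,T=cam('scene'); print('hole in scene',proj(K,T,world(p,[.09,-.09,.07])),'yellow top',proj(K,T,world(ps,[[.06,0,.155],[0,0,.155]])))
json.dump(dict(station=p.tolist(),stand=ps.tolist()),open('est.json','w'))
E
python3 -c "
import cv2
im=cv2.imread('pics/scene0.png')
cv2.imwrite('pics/z3.png',cv2.resize(im[140:290,180:420],None,fx=3.3,fy=3.3,interpolation=2))"
```

```text
station [ 0.523  -0.099  -0.0733] 
 [[-0.4708  0.0543]
 [ 0.3241 -0.2596]
 [ 0.6358  0.2961]
 [ 1.2906 -0.0531]
 [ 0.1319  0.3871]
 [-1.8218 -0.1051]
 [ 0.4284 -0.1862]
 [-0.5816 -0.1839]]
stand [ 0.4814  0.3301 -0.146 ] 
 [[ 0.0656 -0.667 ]
 [ 0.0924 -0.6654]
 [ 0.2139  0.5265]
 [-0.3658  0.7676]]
[[0.422  0.3388 0.    ]]
[[0.4814 0.3301 0.    ]]
[[0.5407 0.3214 0.    ]]
y [0.5411 0.3224 0.155 ]
b [0.4817 0.3313 0.155 ]
k [0.4233 0.3394 0.155 ]
blue [ 0.6242 -0.0202  0.048 ] st [np.float64(0.09520110309452977), np.float64(0.08593023378657236)]
red [ 0.4663 -0.0077  0.048 ] st [np.float64(-0.06319736472319504), np.float64(0.08689537274963127)]
green [ 0.5151 -0.2228  0.048 ] st [np.float64(0.0012105556223702876), np.float64(-0.1240319562282614)]
blue top 0.88 371 356.9056603773585 187.85714285714286 [ 0.6251 -0.021   0.03  ]
blue scene 0.86 322 242.90683229813664 201.38198757763976 [ 0.6306 -0.0086  0.03  ]
red top 0.55 346 351.4335260115607 258.3815028901734 [ 0.4668 -0.0083  0.03  ]
red scene 0.55 257 294.98443579766536 188.6614785992218 [0.4741 0.0041 0.03  ]
green top 0.66 402 446.69651741293535 237.58457711442787 [ 0.5149 -0.2224  0.03  ]
green scene 0.51 151 249.3774834437086 160.49006622516555 [ 0.5128 -0.2159  0.03  ]
hole in scene [[223.7048 158.469 ]] yellow top [[348.4685 215.9489]
 [374.2404 209.8906]]
```

View pics/z3.png

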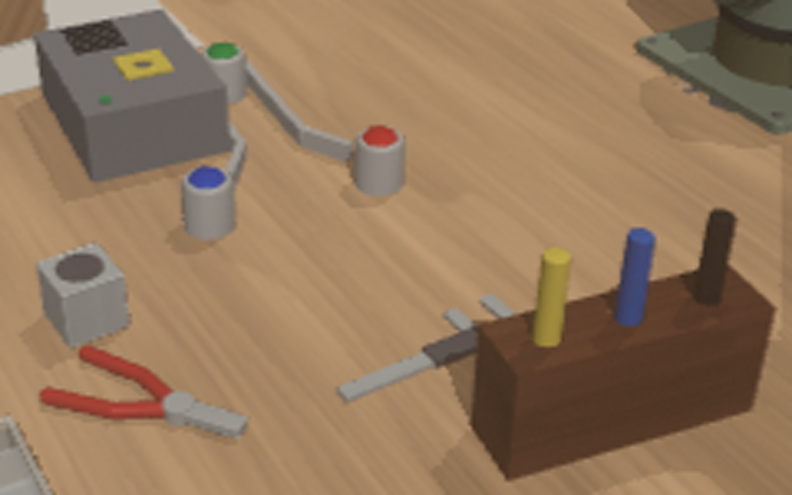

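```bash
cat >> hlp.py <<'E'
E_=json.load(open('est.json')) if __import__('os').path.exists('est.json') else None
def S(x,y,z): return world(E_['station'],[x,y,z])[0]
def to_st(w):
    p=E_['station']; d=np.array(w[:2])-p[:2]; c,s=np.cos(p[2]),np.sin(p[2]); return np.array([c*d[0]+s*d[1],-s*d[0]+c*d[1]])
def st(msg=''):
    s=readout.get_state(); print(msg,'t',round(s['time'],2),'pos',np.round(s['eef_pos'],4),'F',np.round(s['wrist_force'],1),'op',round(s['opening'],4)); return s
E
python3 - <<'E'
from hlp import *
yaw=E_['station'][2]
for a in (yaw+np.pi/2,yaw-np.pi/2):
    for w in (np.array([.6245,-.0205,.12]),S(0,-.088,.024),np.array([.4665,-.008,.12])):
        q=arm.solve_ik(w,down(a)); print(a, None if q is None else np.round(q,2))
st()
E
```

```text
1.4975168912923233 [-0.05  0.47  1.58 -0.    1.09 -1.55]
1.4975168912923233 [-0.37  0.47  1.87 -0.    0.8  -1.87]
1.4975168912923233 [-0.04  0.24  1.94 -0.    0.96 -1.54]
-1.6440757622974698 [-0.05  0.47  1.58 -0.    1.09  1.59]
-1.6440757622974698 [-0.37  0.47  1.87 -0.    0.8   1.28]
-1.6440757622974698 [-0.04  0.24  1.94 -0.    0.96  1.6 ]
 t 1.55 pos [0.1355 0.5589 0.214 ] F [-0.2  0.5  0.6] op 0.092
```

```bash
python3 - <<'E'
from hlp import *
a=E_['station'][2]+np.pi/2; q=down(a)
b=np.array([.6245,-.0205])
arm.move_pose([*b,.16],q); st('above')
im=eyes.camera('wrist'); cv2.imwrite('pics/w1.png',im[:,:,::-1]); K,T=cam('wrist')
for h in regions_of('wrist','pillar_blue')[:2]:
    ys,xs=np.where(h['pixels']); print(h['score'],xs.mean(),ys.mean(),unproj(K,T,(xs.mean(),ys.mean()),.03),unproj(K,T,(xs.mean(),ys.mean()),.05))
st()
E
```

```text
above t 4.23 pos [ 0.6245 -0.0196  0.1601] F [ 1.   0.3 -0.5] op 0.0912
0.75 276.69348894348894 206.8396805896806 [ 0.62325596 -0.02174142  0.03      ] [ 0.61825675 -0.02121186  0.05      ]
 t 4.33 pos [ 0.6245 -0.0197  0.1601] F [0.5 0.  0.2] op 0.0915
```

View pics/w1.png

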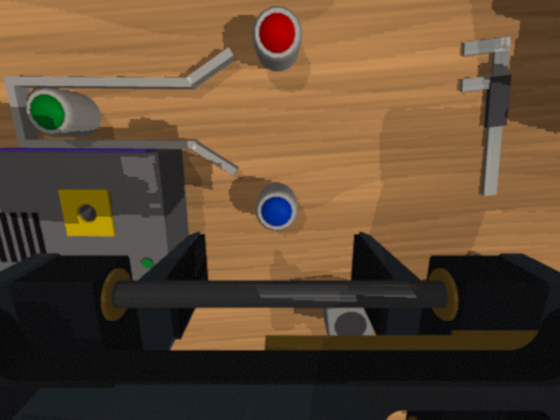

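```bash
python3 - <<'E'
from hlp import *
K,T=cam('wrist')
print('proj hole',proj(K,T,S(.09,-.09,.07)),'obs 88,213')
print('corners',proj(K,T,np.array([S(-.026,0,.018),S(.026,0,.018),S(-.034,-.183,.018),S(.035,-.02,.067),S(-.034,0,.018)])))
q=down(E_['station'][2]+np.pi/2)
arm.gripper_to(.072,12)
b=np.array([.6243,-.0208])
arm.line_to([*b,.024],v=.12,orientation=q); st('down')
arm.gripper_to(.03,12); st('grip')
im=eyes.camera('wrist'); cv2.imwrite('pics/w2.png',im[:,:,::-1])
im=eyes.camera('top'); cv2.imwrite('pics/t2.png',cv2.resize(im[100:300,280:500],None,fx=3,fy=3)[:,:,::-1])
E
python3 -c "
import cv2
im=cv2.imread('pics/w1.png')
cv2.imwrite('pics/w1z.png',cv2.resize(im[20:240,0:300],None,fx=2.6,fy=2.6,interpolation=2))"
```

```text
proj hole [[ 88.99503943 212.53899858]] obs 88,213
corners [[191.9455586   86.45394131]
 [195.85338365 140.31910918]
 [  6.02454294  77.47364561]
 [159.10482677 152.11841957]
 [191.31102909  77.70763401]]
down t 6.12 pos [ 0.625  -0.0208  0.0248] F [ 0.4 -1.3  0.4] op 0.0719
grip t 6.67 pos [ 0.6244 -0.0209  0.0243] F [-0.4 -0.2  2.3] op 0.0435
```

View pics/w1z.png

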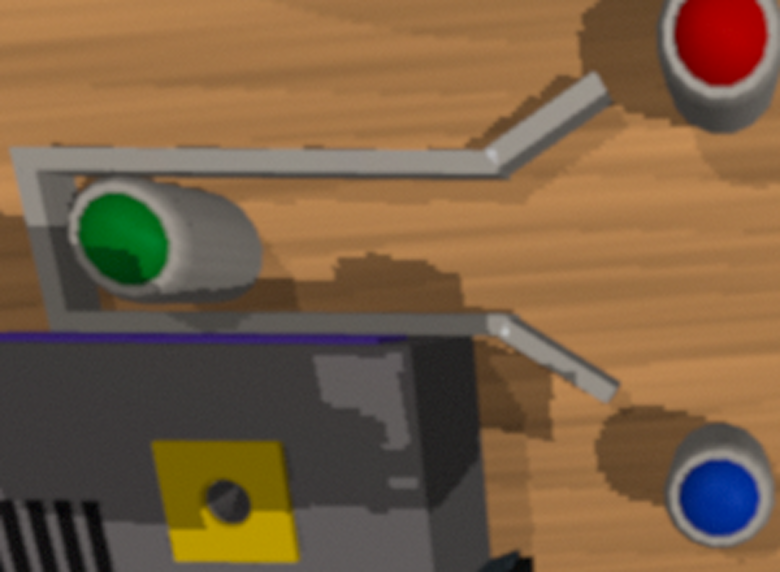

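View pics/w2.png

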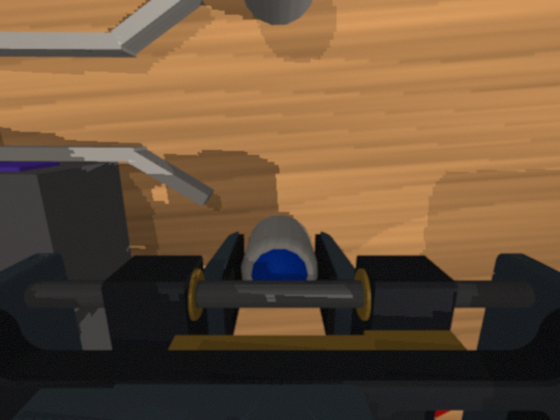

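```bash
python3 - <<'E'
from hlp import *
s=readout.get_state(); print(to_st(s['eef_pos']))
arm.line_to(S(0,.085,.024),v=.08); st('a')
arm.line_to(S(0,.015,.024),v=.1); st('b')
arm.line_to(S(0,-.088,.024),v=.06); s=st('c'); print(to_st(s['eef_pos']))
im=eyes.camera('wrist'); cv2.imwrite('pics/w3.png',im[:,:,::-1])
im=eyes.camera('scene'); cv2.imwrite('pics/s3.png',cv2.resize(im[120:240,180:340],None,fx=4,fy=4)[:,:,::-1])
E
```

```text
[0.09546408 0.08522431]
a t 8.11 pos [ 0.5291 -0.0141  0.0242] F [0.2 1.1 7.5] op 0.0432
b t 8.96 pos [ 0.524  -0.0841  0.0242] F [-0.7 -0.3  6.3] op 0.0429
c t 10.82 pos [ 0.5163 -0.1853  0.0243] F [1.  4.3 8. ] op 0.0435
[-0.00031202 -0.0865433 ]
```

View pics/w3.png

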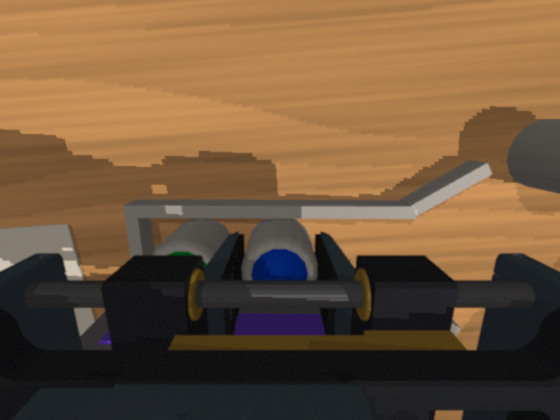

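View pics/s3.png

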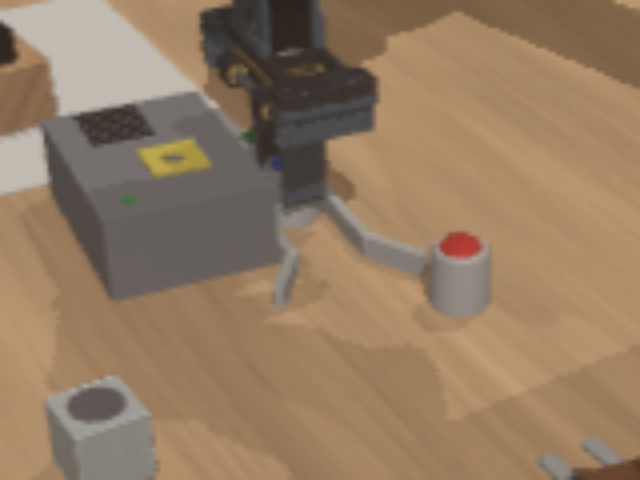

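```bash
python3 - <<'E'
from hlp import *
arm.gripper_to(.055); st('rel')
p=readout.get_state()['eef_pos']
arm.line_to(S(0,-.087,.09),v=.1)
q=down(E_['station'][2]+np.pi/2)
r=np.array([.4667,-.0083])
arm.line_to([*r,.12],v=.25); 
arm.gripper_to(.072); st('above red')
im=eyes.camera('wrist'); cv2.imwrite('pics/w4.png',im[:,:,::-1]); K,T=cam('wrist')
for h in regions_of('wrist','pillar_red')[:2]:
    ys,xs=np.where(h['pixels']); print(h['score'],xs.mean(),ys.mean(),unproj(K,T,(xs.mean(),ys.mean()),.03))
im=eyes.camera('top'); cv2.imwrite('pics/t4.png',cv2.resize(im[140:280,320:500],None,fx=4.2,fy=4.2)[:,:,::-1])
E
```

```text
rel t 11.32 pos [ 0.516  -0.1867  0.0234] F [0.  0.8 0.3] op 0.0551
above red t 13.5 pos [ 0.4668 -0.0086  0.1199] F [-0.2  0.1  0.8] op 0.0723
0.79 277.937145557656 217.1999054820416 [ 0.46540216 -0.00919968  0.03      ]
```

View pics/w4.png

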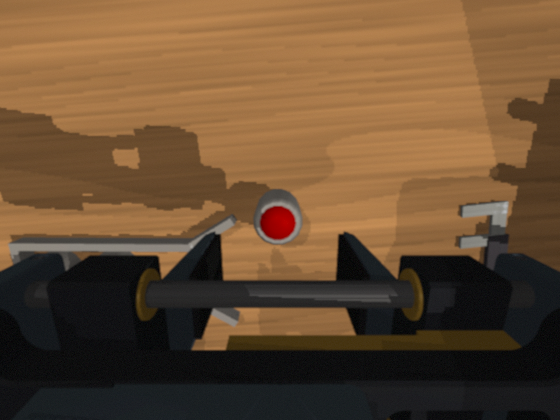

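View pics/t4.png

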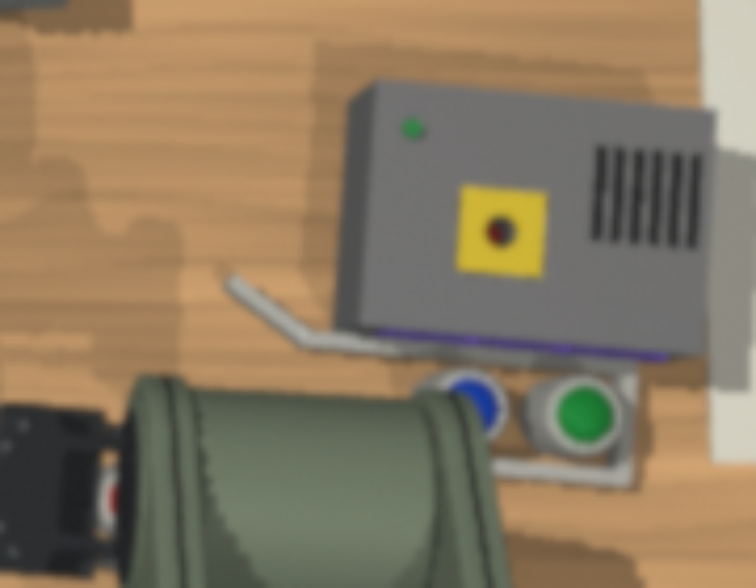

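Blue (468,405) and green (585,413) stand in the lane, green near the end stop. Now red.

```bash
python3 - <<'E'
from hlp import *
r=np.array([.4662,-.0087])
arm.line_to([*r,.024],v=.12); st('down')
arm.gripper_to(.03,12); st('grip')
arm.line_to(S(0,.085,.024),v=.08); st('a')
arm.line_to(S(0,.015,.024),v=.1); st('b')
arm.line_to(S(0,-.037,.024),v=.05); s=st('c'); print(to_st(s['eef_pos']))
arm.gripper_to(.053); s=st('rel'); print(to_st(s['eef_pos']))
arm.line_to(S(0,-.037,.12),v=.15)
# towards the stand, high
sx=E_['stand']; g=world(sx,[.06,0,0])[0]
for a in (sx[2]+np.pi/2,sx[2]-np.pi/2):
    q=arm.solve_ik([g[0],g[1],.23],down(a)); print(a,None if q is None else np.round(q,2))
E
```

```text
down t 14.6 pos [ 0.4668 -0.0087  0.0245] F [-0.5  0.8  0.1] op 0.0721
grip t 15.15 pos [ 0.4663 -0.0088  0.0243] F [-0.4 -0.6  3.1] op 0.0431
a t 16.09 pos [ 0.5291 -0.0142  0.024 ] F [-1.9 -0.6  3.4] op 0.0436
b t 16.94 pos [ 0.5241 -0.0843  0.024 ] F [-0.1 -1.1  0.9] op 0.0434
c t 18.13 pos [ 0.5202 -0.1362  0.024 ] F [-1.  -0.9  1.3] op 0.043
[-1.53408668e-05 -3.72963687e-02]
rel t 18.51 pos [ 0.5202 -0.1357  0.024 ] F [ 0.1  2.2 -0.1] op 0.053
[-3.27436533e-05 -3.67975798e-02]
1.4247987599744554 [ 0.52  0.4   1.41 -0.    1.34 -0.91]
-1.7167938936153377 [ 0.52  0.4   1.41 -0.    1.34  2.23]
```

```bash
python3 - <<'E'
from hlp import *
sx=E_['stand']; g=world(sx,[.06,0,0])[0]; a=sx[2]+np.pi/2
p=readout.get_state()['eef_pos']
arm.line_to([p[0],p[1],.25],v=.2)
arm.move_pose([g[0],g[1],.25],down(a)); arm.gripper_to(.06); st('over')
im=eyes.camera('wrist'); cv2.imwrite('pics/w5.png',im[:,:,::-1]); K,T=cam('wrist')
print('pred top',proj(K,T,[[*g[:2],.155],[*g[:2],.09]]))
for h in regions_of('wrist','scriber')[:2]:
    ys,xs=np.where(h['pixels']); print(h['score'],xs.mean(),ys.mean(),unproj(K,T,(xs.mean(),ys.mean()),.123))
im=eyes.camera('top'); cv2.imwrite('pics/t5.png',cv2.resize(im[140:280,320:500],None,fx=4.2,fy=4.2)[:,:,::-1])
K,T=cam('top')
for n in('blue','red','green'):
    for h in regions_of('top','pillar_'+n)[:1]:
        ys,xs=np.where(h['pixels']); print(n,h['score'],to_st(unproj(K,T,(xs.mean(),ys.mean()),.03)))
E
```

```text
over t 22.12 pos [0.541  0.3208 0.2501] F [ 1.5 -1.1 -0. ] op 0.0599
pred top [[279.28694986 216.7342526 ]
 [279.27096227 201.32647038]]
0.86 280.0491452991453 208.60256410256412 [0.54111262 0.32213644 0.123     ]
blue 0.64 [ 5.87394669e-05 -9.21794511e-02]
red 0.77 [-0.00049193 -0.03503197]
green 0.7 [ 0.00159458 -0.14451314]
```

View pics/w5.png

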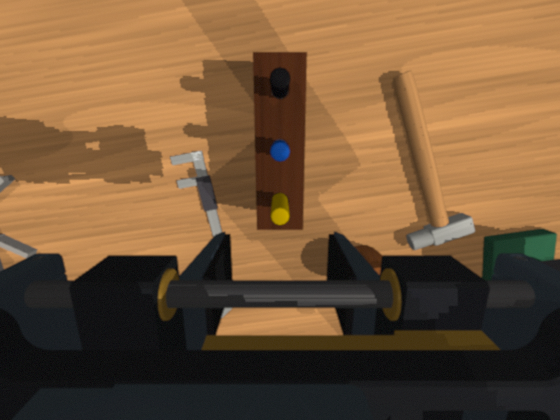

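View pics/t5.png

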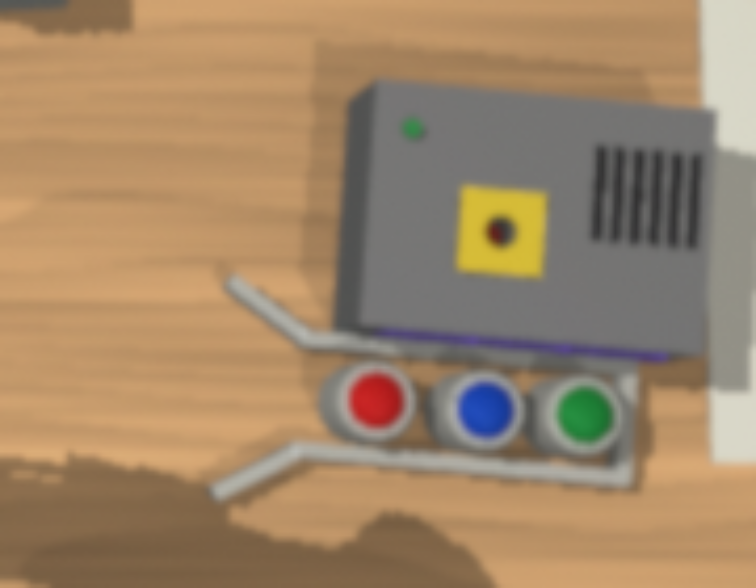

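```bash
python3 - <<'E'
from hlp import *
a=E_['stand'][2]+np.pi/2
g=[.5410,.3220]
arm.line_to([*g,.25],v=.1); arm.line_to([*g,.103],v=.12); st('down')
arm.gripper_to(.01,30); s=st('grip'); print(s['wrist_torque'])
arm.line_to([*g,.215],v=.1); s=st('up')
arm.line_to([*g,.25],v=.15)
im=eyes.camera('wrist'); cv2.imwrite('pics/w6.png',im[:,:,::-1])
im=eyes.camera('scene'); cv2.imwrite('pics/s6.png',cv2.resize(im[100:300,230:430],None,fx=3,fy=3)[:,:,::-1])
h=S(.09,-.09,.07)
for a in (E_['stand'][2]+np.pi/2,E_['station'][2]+np.pi/2,E_['station'][2],E_['station'][2]+np.pi):
    for z in(.25,.135):
        q=arm.solve_ik([h[0],h[1],z],down(a)); print(round(a,2),None if q is None else np.round(q,2))
E
```

```text
down t 24.04 pos [0.5415 0.3223 0.1039] F [-0.5  0.2 -0.4] op 0.0601
grip t 24.77 pos [0.541  0.3219 0.103 ] F [0.6 0.2 0. ] op 0.0175
[-0.07798719 -0.01201332  0.01846942]
up t 26.03 pos [0.5406 0.3218 0.2142] F [-0.  -0.3  0.1] op 0.0175
1.42 [-0.33  0.4   1.35 -0.    1.39 -1.75]
1.42 [-0.33  0.47  1.53 -0.    1.14 -1.75]
1.5 [-0.33  0.4   1.35 -0.    1.39 -1.83]
1.5 [-0.33  0.47  1.53 -0.    1.14 -1.83]
-0.07 [-0.33  0.4   1.35 -0.    1.39 -0.26]
-0.07 [-0.33  0.47  1.53 -0.    1.14 -0.26]
3.07 None
3.07 None
```

View pics/w6.png

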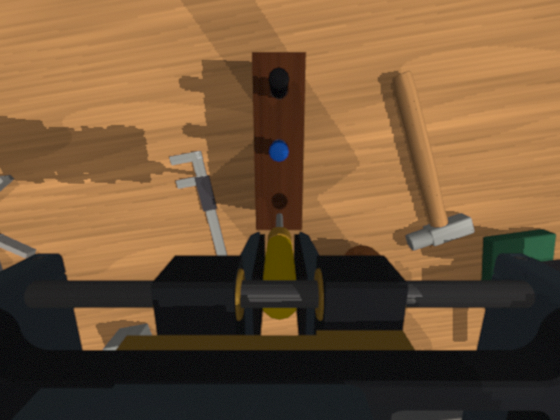

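View pics/s6.png

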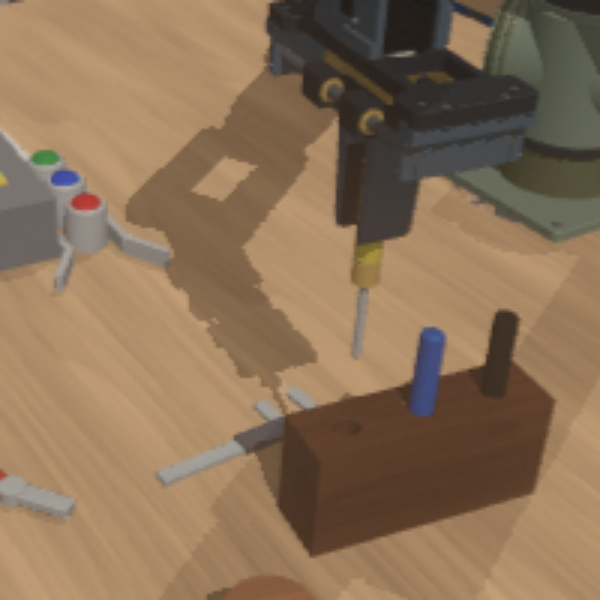

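```bash
python3 - <<'E'
from hlp import *
p=np.array(readout.get_state()['eef_pos']); print(p)
tip=p-[0,0,.1]
for c in('scene','wrist'):
    K,T=cam(c); print(c,proj(K,T,[tip,p-[0,0,.038]]))
h=S(.09,-.09,.07); a=E_['stand'][2]+np.pi/2
arm.line_to([h[0],h[1],.25],v=.22); arm.line_to([h[0],h[1],.19],v=.12); arm.sleep(.3); st('over hole')
tip=np.array(readout.get_state()['eef_pos'])-[0,0,.1]
for c in('scene','wrist','top'):
    im=eyes.camera(c); cv2.imwrite(f'pics/{c}7.png',im[:,:,::-1]); K,T=cam(c); print(c,'tip',proj(K,T,tip),'hole',proj(K,T,h))
im=cv2.imread('pics/scene7.png'); cv2.imwrite('pics/s7z.png',cv2.resize(im[100:220,160:300],None,fx=5,fy=5,interpolation=2))
im=cv2.imread('pics/wrist7.png'); cv2.imwrite('pics/w7z.png',cv2.resize(im[150:300,200:360],None,fx=4,fy=4,interpolation=2))
E
```

```text
[0.54041706 0.32164368 0.24853319]
scene [[348.38411893 218.57392541]
 [351.36679883 192.61528671]]
wrist [[279.0461641  215.75701099]
 [278.88343136 237.72503234]]
over hole t 29.98 pos [ 0.6064 -0.1954  0.1907] F [ 0.8  0.6 -1.1] op 0.0176
scene tip [[223.02533007 152.26951977]] hole [[223.70475292 158.46900006]]
wrist tip [[278.88829099 215.74837805]] hole [[278.93851699 209.99700145]]
top tip [[442.16371502 193.78412146]] hole [[439.27478601 195.00616284]]
```

View pics/s7z.png

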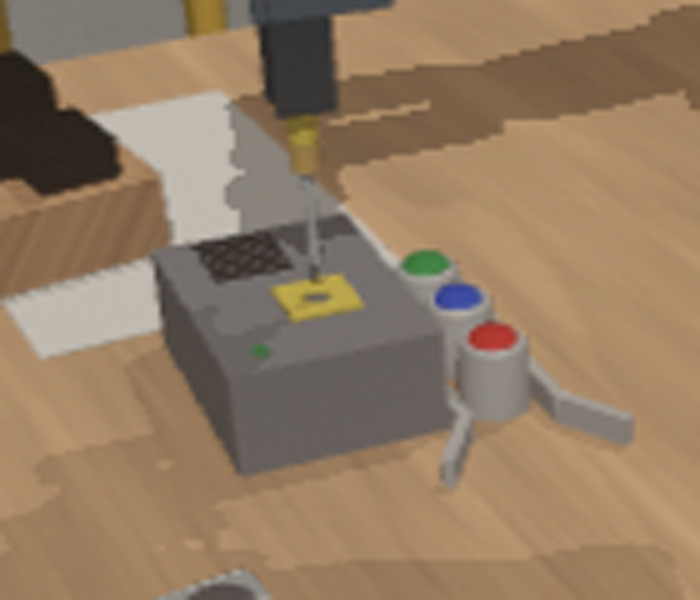

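View pics/w7z.png

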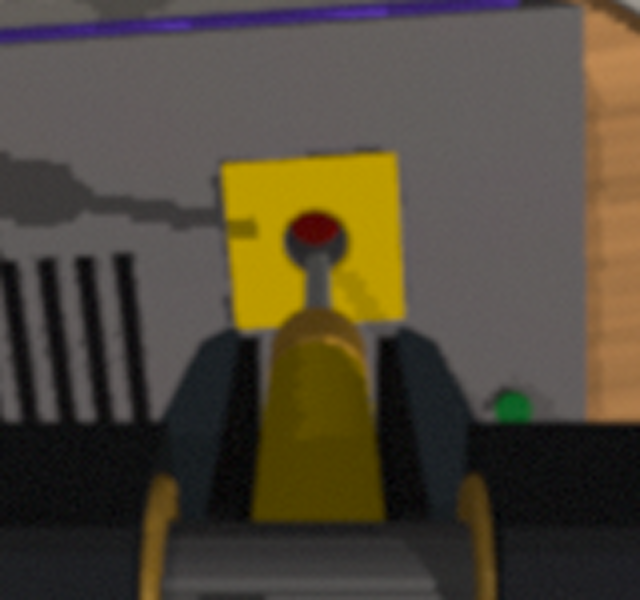

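```bash
python3 - <<'E'
from hlp import *
h=S(.09,-.09,.07)
arm.line_to([h[0],h[1],.176],v=.05); arm.sleep(.2); st('near')
for c in('scene','wrist'):
    im=eyes.camera(c); cv2.imwrite(f'pics/{c}8.png',im[:,:,::-1])
im=cv2.imread('pics/scene8.png'); A=cv2.resize(im[135:175,200:250],None,fx=8,fy=8,interpolation=2)
im=cv2.imread('pics/wrist8.png'); B=cv2.resize(im[185:235,255:305],None,fx=8,fy=8,interpolation=2)
C=np.zeros((400,800,3),np.uint8); C[:320,:400]=A; C[:,400:]=B; cv2.imwrite('pics/c8.png',C)
E
```

```text
near t 30.77 pos [ 0.6063 -0.1954  0.1762] F [ 0.2  0.2 -0.8] op 0.0173
```

View pics/c8.png

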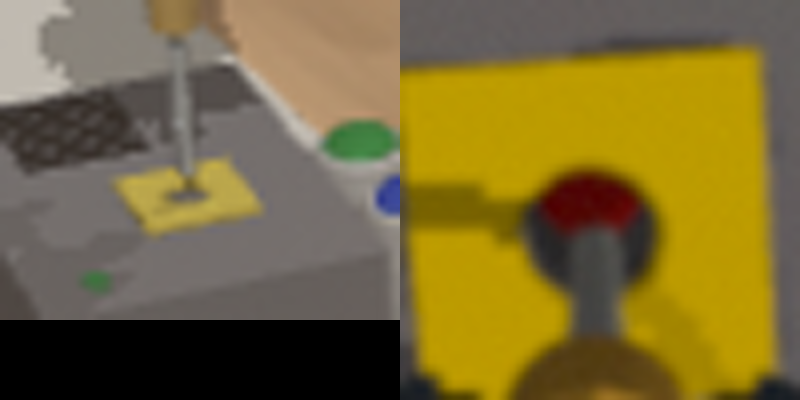

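```bash
python3 - <<'E'
from hlp import *
h=S(.09,-.09,.07)
arm.line_to([h[0],h[1],.150],v=.05); arm.sleep(.2); s=st(); f0=np.mean([readout.get_state()['wrist_force'][2]])
def F():
    v=[]
    for _ in range(6): arm.sleep(.04); v.append(readout.get_state()['wrist_force'])
    return np.mean(v,0)
f0=F()
for z in (.147,.1455,.144,.1425,.141,.140,.139,.138,.137):
    arm.line_to([h[0],h[1],z],v=.03); f=F()-f0; s=readout.get_state(); print(z,np.round(s['eef_pos'],4),np.round(f,2),round(s['time'],2))
    if f[2]>5.6: break
E
```

```text
t 31.73 pos [ 0.6063 -0.1954  0.1504] F [ 0.4 -0.3 -1.5] op 0.0173
0.147 [ 0.6061 -0.1954  0.147 ] [-0.03  0.11 -0.14] 32.48
0.1455 [ 0.6062 -0.1953  0.1455] [ 0.22 -0.15  0.12] 32.98
0.144 [ 0.6062 -0.1954  0.1442] [0.05 0.11 1.55] 33.48
0.1425 [ 0.6063 -0.1954  0.1426] [0.35 0.19 2.42] 33.98
0.141 [ 0.6063 -0.1954  0.1411] [ 0.57 -0.1   2.91] 34.48
0.14 [ 0.6062 -0.1954  0.1401] [ 0.4  -0.24  3.82] 34.98
0.139 [ 0.6062 -0.1953  0.1391] [ 0.76 -0.53  4.29] 35.48
0.138 [ 0.6062 -0.1954  0.1381] [ 0.65 -0.39  5.16] 35.98
0.137 [ 0.6062 -0.1953  0.1371] [ 0.06 -0.1   5.46] 36.48
```

```bash
python3 - <<'E'
from hlp import *
im=eyes.camera('top'); cv2.imwrite('pics/t9.png',im[:,:,::-1]); K,T=cam('top')
im=eyes.camera('scene'); cv2.imwrite('pics/s9.png',cv2.resize(im[80:290,150:430],None,fx=2.8,fy=2.8)[:,:,::-1])
for c in('top','scene'):
  K,T=cam(c)
  for n in('blue','red','green'):
    for h in regions_of(c,'pillar_'+n)[:1]:
        ys,xs=np.where(h['pixels']); print(c,n,h['score'],to_st(unproj(K,T,(xs.mean(),ys.mean()),.03)))
arm.sleep(.5); st()
E
```

```text
top red 0.65 [-0.00093711 -0.03381187]
top green 0.57 [ 0.00260666 -0.13748108]
scene blue 0.52 [-0.00252484 -0.10400415]
scene red 0.73 [ 0.00532424 -0.02329314]
 t 37.38 pos [ 0.6062 -0.1954  0.137 ] F [0.8 0.1 4.5] op 0.0172
```

View pics/s9.png

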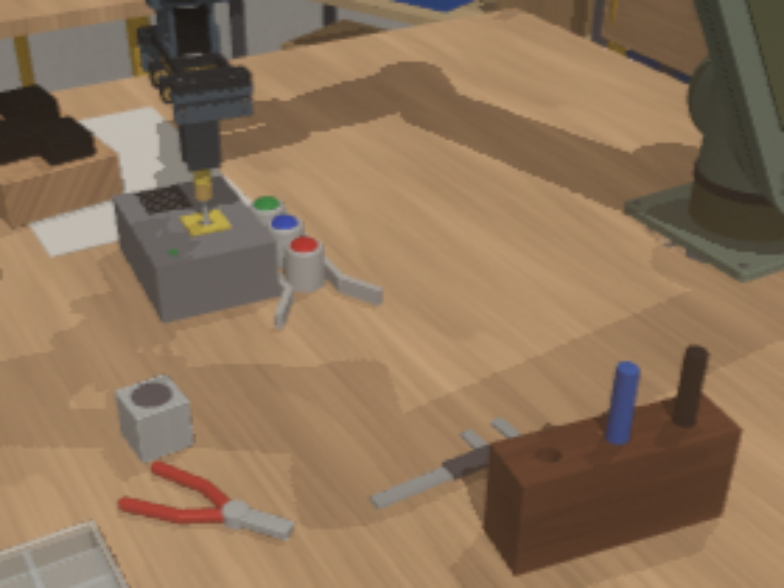

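View pics/t9.png

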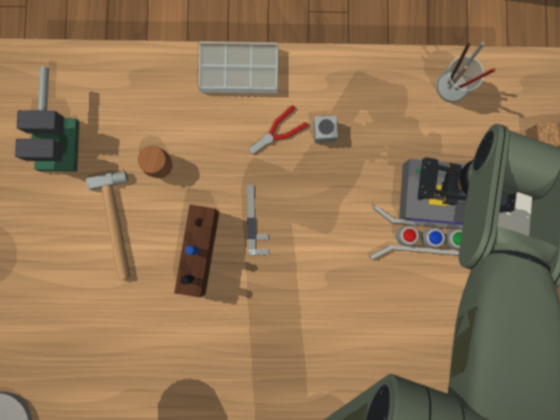

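```bash
python3 - <<'E'
from hlp import *
print(ticket.sign_off()); st()
E
```

```text
the job is handed in; nothing more can be done
None
the job is handed in; nothing more can be done
```

I finished the job and handed it in at about 37 s of the 72 s. No verdict is reported, so what follows is from my own checks.

- **Pillars:** I gripped each loose pillar lightly and slid it along the table into the lane, blue first and then red. The first slide pushed green a little toward the end stop. In the top view with the lane clear, all three were in single file and within 2 mm of the centre line. Red was about 35 mm past the mouth, blue about 92 mm and green about 145 mm.
- **Scriber and button:** I drew the scriber from the stand, lowered it through the hole and pressed in small steps. It first met the button with the fingertips at about z = 0.1447 m and stopped at 0.1371 m, which is about 7.6 mm of travel. The push grew to about 5.5 N. That matches the spring near 7 mm, with no sign of the button hitting bottom. I handed in with the scriber still gripped at 30 N and holding the button down.
- **Other things:** in the last pictures the other tools and things looked unmoved. I did not measure them.

**Checks that failed or disagreed:** in the last top picture the network did not find blue. Green, partly hidden by the arm, read about -137 mm instead of -145 mm. The scene camera placed red at only -23 mm and blue at -104 mm, and missed green. That camera read red and blue about 12 mm off in y before I moved anything, so I trusted the top view and where the gripper let red go (about -37 mm).

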